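# Set the plate thickness on a bench jigger, screw play taken up

### The job

Set the bench jigger for 10 mm platters. Its plaster mould stands a little proud in its cup: wind the handwheel so that the steel profile comes down, presses the mould fully home and just bears firmly on it, by feel and without forcing it, for plaster chips. Then raise the profile by one full turn of the handwheel from there, but wind well past that mark first and come back down to it, so that the play in the screw is taken up downwards. Let go of the handle with the wheel left there, and leave the other things on the bench undisturbed.

Things in the scene. Friction and masses are not known exactly. Their poses are not given: they have to be found in the camera images.
- jigger: the bench jigger, fixed: grey cast base 430 x 230 x 22 mm, a 200 mm column with a level handwheel on top, a round wheel head in a yellow pan. Origin on the bench under the handwheel's axis; +x points from the column to the wheel head's centre, 215 mm away. A screw turned by the handwheel moves a slide up and down the column; the slide's arm carries the profile over the wheel head.
- screw (a joint): angle of the lead screw, rad, growing anticlockwise seen from above; it moves with the slide, 10 mm for each full turn, anticlockwise raising it. The handle's angle about the wheel's axis, seen from above and counted from the jigger's +x, is this plus the handwheel's value. It starts 0.5 to 1.2 turns above the firm bearing, can turn 1.5 turns and more up from there, and stays where it is left.
- handwheel (a joint): where the handwheel stands in the lost motion of the worn screw, rad: -0.45 when it drives the slide down (clockwise), +0.45 when it drives it up (anticlockwise). After each reversal the handwheel turns freely for 0.9 rad before the slide follows.
- wheel_axis (a point): point on the handwheel's axis, level with the middle of the handle (274 mm above the bench). The wheel is a solid aluminium disc of 0.4 kg, 108 mm across, its top 248 mm above the bench.
- handle_grip (a point): middle of the wheel's black upright handle, spinning freely on its pin: 22 mm thick, 46 mm long, 250 to 296 mm above the bench, axis 40 mm from the wheel's. It runs on that circle and can be led round held from above at constant gripper yaw. Turning takes about 1 N along the circle inside the lost motion, and, with the slide moving, about 2.7 N going down, 4.6 N going up.
- slide: the slide on the column with its arm, clamp and steel profile, all one piece; moves only up and down. Origin at the nut's slot.
- profile_tip (a point): lowest point of the steel profile's edge, over the middle of the mould. Once it bears on the mould, each newton along the circle at the handle above the drag of winding down presses with 25 N. The mould slides down in its cup under about 25 N (1 N at the handle); once home it is firm, and 50 to 100 N more come within 0.1 rad of the wheel. Stop there, at about 3 N over the drag: plaster chips above 160 N.
- mould: plaster hump mould, 168 mm across and 58 mm high, in the cup of the wheel head. It stands 0.6 to 3.4 mm proud of its seat, can be pressed down to it and then stays. Where the seat lies cannot be seen; it differs by up to 5 mm from one time to another, so the firm bearing is found by feel only. Origin under its centre.
- mould_crown (a point): top middle of the plaster mould, which the profile touches.
- tea_bowl: loose fired-clay tea bowl, 104 mm across, 55 mm high, a bystander; origin under its centre
- slip_bowl: loose black bowl, 120 mm across, 50 mm high, a bystander; origin under its centre
- loop_tool: loose trimming tool lying flat, wooden handle and wire loop, about 190 mm long, 12 mm thick, a bystander; origin near its middle
- wood_rib: loose flat wooden rib 90 x 45 x 7 mm, a bystander; origin under its centre
- spare_bat: loose plaster disc 170 mm across, 12 mm thick, a bystander; origin under its centre
- caliper: loose steel outside caliper lying flat, about 150 x 70 mm, a bystander; origin near its middle
- glaze_jar: loose lidded jar 72 mm across, 85 mm high, a bystander; origin under its centre

How it is judged:
On the way, in this order (a step that is already met when the one before it is completed fails the run):
1. the profile has pressed the mould home and bears firmly on it (over 50 N, held for 0.1 s) (contact force between slide and mould above 50 N), for 0.1 s.
2. the profile is raised past the mark: more than 10.4 mm clear of the mould (z of profile_tip in the frame of mould_crown above 0.0104 m), for 0.05 s.
At the end, for the whole second after the job is handed in: The profile's edge stands one turn's lift above the firm bearing: 9.3 to 10.3 mm clear of the mould's crown, with the lost motion taken up downwards (handwheel within 0.1 rad of its driving-down side), the screw at rest and the handle released (z of profile_tip in the frame of mould_crown between 0.0093 and 0.0103 m and value of joint handwheel below -0.35 rad and velocity of joint screw between -0.05 and 0.05 rad/s); the robot touches nothing.
It fails at once if the profile is forced onto the mould with more than 160 N (contact force between slide and mould above 160 N).
It fails at once if one of the loose bystanders is shifted more than 20 mm (distance of any of tea_bowl, slip_bowl, loop_tool, wood_rib, spare_bat, caliper, glaze_jar from where it was at the start of the episode above 0.02 m).
It also fails if it takes over 72 s, if anything falls off the work surface, if the arm or the gripper's body presses on something with over 40 N, if the wrist force passes 120 N, or if a joint passes its speed limit or range.

### The arm

A 6-joint arm with a two-finger parallel gripper is mounted at the origin on the work surface. World frame = base frame: x ahead of the robot, y to its left, z up, the work surface at z = 0. Lengths are in m, angles in rad, forces in N, time in s.
With the tool pointing down it reaches from about 0.35 to 0.85 m from the base axis. Payload 8.1 kg.
Tool frame: the origin (TCP) lies on the mounting face of the last link; the fingertips stand 186 mm ahead of it and the grasp point (between the pads) lies 167 mm ahead of it; z points along the fingers, y is the line along which they close (so a half turn about z gives the same grasp; the last joint's range is limited). The gripper opens to 93 mm and grips with 3 to 60 N. Pads are 15 mm wide; open, the fingers measure 128 mm over their backs; the gripper's body (75 mm by 188 mm) begins 65 mm behind the grasp point.
Start: joints at [-1.358, 0.13, 1.488, -0, 1.523, -0.085], TCP at [0.176, -0.574, 0.405] pointing down, gripper open.
Joint ranges: [-2.96, 2.96], [-0.89, 2.26], [0.02, 2.5], [-1.34, 4.48], [0, 2.73], [-2.66, 2.66]. Speed limits (rad/s): [2.39, 2.39, 2.79, 3.14, 3.14, 3.14].

### API

Orientations are given as a rotation vector (axis times angle).
In Python, from plant import read_state, read_camera, camera_params, close_job gives the robot as it stands. The module is installed in compiled form; this text tells all that it offers.
- The arm moves only by the tool servo_tool, never from a script. Its argument "increments" is a list of rows, each an object with "slide": the shift along the tool's x, y, z in mm, a list of three; "dr": the turn, a rotation vector about the tool's x, y, z in rad, a list of three; "jaw": the closure, from 0 (fully open) to 1 (shut). In form: [{"slide": [x, y, z], "dr": [ax, ay, az], "jaw": jaw}, ...]. A call has 1 to 20 rows; each row is the pose to reach, as a shift and turn from the pose commanded when the call began, along the tool's axes at that moment; what a row does not reach only later rows make up. A row lasts 1/10 s, in which the tool goes at most 50 mm and 8.59 degrees, less where a joint would pass 70% of its speed; a pose out of reach is approached as far as the arm can. A call with a gripper value outside its range is refused whole. The fingers move at their own pace and stop on an object; "force" is the grip in N (left out, the last holds). Time passes only in rows, so rows that repeat a pose let the fingers close. It gives the time, the measured TCP pose, the force, the opening and the grip force at its end, in the units of the state.
- read_state(): the state, without advancing time (a new reading comes with each control period).
- read_camera(name): name is "scene" or "top" or "wrist"; returns (picture, depth): 420x560x3 uint8, red, green, blue; 420x560 float32, m along the optical axis (not along the pixel's ray), 0 where there is no reading.
- camera_params(name): a dict with "fx", "fy", "cx", "cy" (pixels), "rvec" (rotation vector, rad) and "tvec" (3), from world to camera coordinates, as OpenCV has them. Camera axes: x right, y down, z forward; pixel columns grow to the right and rows downward; lengths in m; the calibration is good to about 2 mm. The wrist camera is an equidistant fisheye: a pixel r from the principal point sees the ray r / f radians off the axis. A picture is of the moment at which its call begins: read the wrist's pose just before it. camera_params takes no time and is no camera call; for the wrist camera it gives the pose at the moment of the call.
- close_job(): hands the job in; it is judged then, once.
The state is a dict: "t": time; "q": joint angles; "dq": joint speeds; "joint_torque": joint torques, N m; "tool_pos": TCP position; "orientation": TCP orientation; "force": force on the tool from outside, world axes, zero at the start; "wrist_torque": the same for the moment, N m; "opening": finger opening in m; "gripper_force": force on a finger pad.
Only numpy, scipy, OpenCV 4.12 (cv2) and the standard library are available. Lean on these libraries where they do the work, as an engineer would, in place of code of your own. Each camera call takes 0.05 s, during which the arm holds its last target. There are 200 camera calls.

## Working session

There is one attempt and no reset: what is moved stays moved. The work goes in short steps, Python scripts to look and compute and a tool call to move; the robot and the scene stay as the last step left them, time stands still between calls to the robot, and variables do not carry over. Pictures are saved under pics/ and viewed, at most 10 in all, crops included, and the job is handed in when it is done.

Besides the shell and the picture viewer there is one more tool, called by a JSON object that holds its "fn" and its "kwargs", one argument or row to a line. servo_tool: Moves the arm, as the interface text tells. Its arguments: {"type":"object","properties":{"increments":{"type":"array"},"force":{"type":"number"}},"required":["increments"]}

```bash
mkdir -p pics; cat > h.py <<'E'
import numpy as np, cv2
from plant import *
def grab(n,f):
    im,d=read_camera(n); cv2.imwrite('pics/'+f,im[:,:,::-1]); np.save('pics/'+f+'.npy',d); return im,d
def world(n,u,v,d):
    p=camera_params(n);R=cv2.Rodrigues(np.array(p['rvec'],float))[0]
    c=np.array([(u-p['cx'])/p['fx'],(v-p['cy'])/p['fy'],1])*d
    return R.T@(c-np.array(p['tvec']))
def atz(n,u,v,z):
    a=world(n,u,v,0);b=world(n,u,v,1); return a+(b-a)*(z-a[2])/(b[2]-a[2])
E
python3 - <<'E'
from h import *
s=read_state();print(s)
grab('top','top.png');grab('scene','scene.png')
E
```

```text
{'t': 0.0, 'q': array([-1.35842405e+00,  1.31157190e-01,  1.48922749e+00,  9.84968702e-06,
        1.52298599e+00, -8.54157254e-02]), 'dq': array([ 8.40948857e-04, -2.18351004e-04,  9.93100100e-05, -7.95777950e-06,
       -7.47469676e-04,  6.10909010e-05]), 'joint_torque': array([-6.23321375e-04, -5.59824729e+01, -4.91771650e+01,  7.69759971e-02,
        3.47435684e-02, -1.93890037e-04]), 'tool_pos': array([ 0.17601286, -0.5733794 ,  0.40371795]), 'orientation': array([-3.10507798e+00, -4.65773801e-01,  1.61655654e-04]), 'force': array([1.13973235, 0.29743036, 0.04623508]), 'wrist_torque': array([-0.02410666, -0.06533142, -0.07613924]), 'gripper_force': 0.0, 'opening': 0.09302829222767924}
```

View pics/top.png

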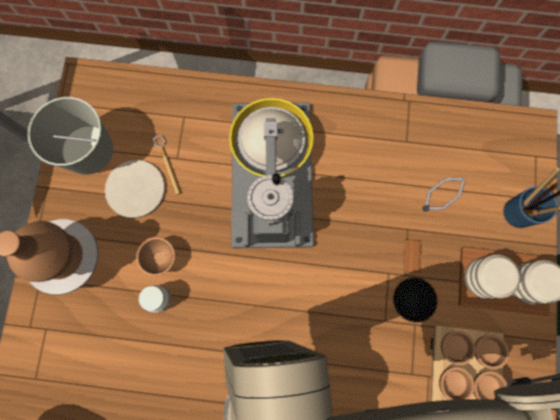

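View pics/scene.png

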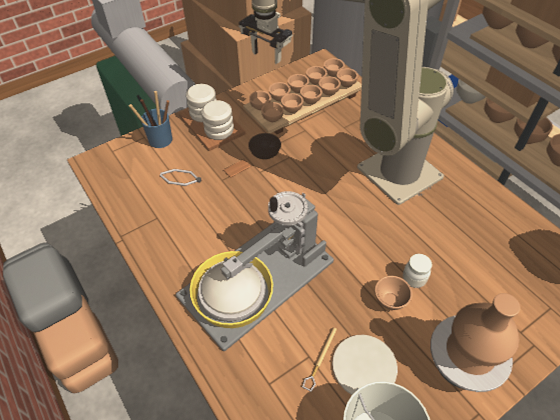

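The top view shows the handwheel's centre near (270,197), the black handle near (276,179) and the wheel head near (271,138). The bystanders are all well away from the jigger. I'll enlarge the crop to read these more closely.

```bash
python3 - <<'E'
from h import *
im=cv2.imread('pics/top.png');d=np.load('pics/top.png.npy')
cv2.imwrite('pics/c.png',cv2.resize(im[90:250,215:330],None,fx=5,fy=3.75*4/3*0+5,interpolation=2)[:600*2][0:800:1][ 250:800])
b=im[160:200,255:300].sum(2)<90
v,u=np.nonzero(b);print(u.mean()+255,v.mean()+160,len(u),u.min()+255,u.max()+255,v.min()+160,v.max()+160)
D=np.array([d[y+160,x+255] for y,x in zip(v,u)])
P=np.array([world('top',x+255,y+160,q) for x,y,q in zip(u,v,D)])
t=P[:,2]>0.285;print(t.sum(),P[t].mean(0),P[t].min(0),P[t].max(0))
# wheel disc fit
Q=np.array([world('top',x,y,d[y,x]) for y in range(165,230) for x in range(235,305)])
t=(abs(Q[:,2]-.248)<.006);h=Q[t];c,r=cv2.minEnclosingCircle(h[:,:2].astype(np.float32));print(t.sum(),c,r,np.median(h,0))
for p in [(270,197),(276,179)]:print(atz('top',*p,.248),atz('top',*p,.296))
for p in [(233,104),(311,104),(233,247),(313,247)]:print(atz('top',*p,.022))
print(camera_params('top'))
E
```

```text
276.6 179.16666666666666 30 274 279 174 183
24 [0.56207717 0.04447014 0.29269899] [0.55540702 0.04054942 0.28501445] [0.57133327 0.04974392 0.30003926]Traceback (most recent call last):
  File "<stdin>", line 10, in <module>
  File "h.py", line 6, in world
    p=camera_params(n);R=cv2.Rodrigues(np.array(p['rvec'],float))[0]
ValueError: time passes only in moves, steps and waits
```

View pics/c.png

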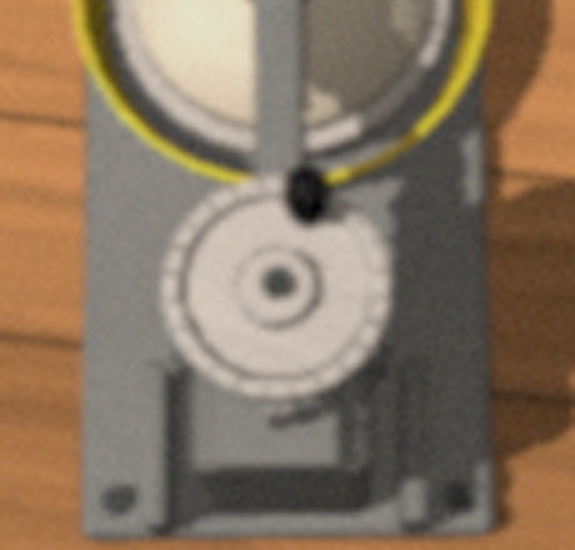

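The crop shows the wheel disc centred at (276,285), which is top px (270.2,197), and the handle at (306,195), which is top px (276.3,178.5).

```bash
sed -i 's/^def grab/import functools\n_cp=camera_params\n@functools.lru_cache(None)\ndef camera_params(n): return _cp(n)\ndef grab/' h.py; python3 - <<'E'
from h import *
d=np.load('pics/top.png.npy')
Q=np.array([world('top',x,y,d[y,x]) for y in range(165,230) for x in range(235,305)])
t=(abs(Q[:,2]-.248)<.006);h=Q[t];c,r=cv2.minEnclosingCircle(h[:,:2].astype(np.float32));print(t.sum(),c,r,h.mean(0))
for p in [(270.2,197)]:print(atz('top',*p,.248))
for p in [(276.5,178.5)]:print(atz('top',*p,.285))
for p in [(232,104),(311,104),(232,247),(313,247)]:print(atz('top',*p,.022))
p=camera_params('top');R=cv2.Rodrigues(np.array(p['rvec'],float))[0];print(-R.T@np.array(p['tvec']),R)
s=read_state();print(s['t'],cv2.Rodrigues(s['orientation'])[0])
E
```

```text
948 (0.5240148305892944, 0.05662240833044052) 0.05813359469175339 [0.52493079 0.05615029 0.24616102]
[0.5273877  0.05567361 0.248     ]
[0.5639663  0.04476727 0.285     ]
[0.84536528 0.21342749 0.022     ]
[ 0.87276479 -0.0182826   0.022     ]
[0.4250535  0.15488322 0.022     ]
[ 0.45144821 -0.06831081  0.022     ]
[ 2.73329754e-01 -2.43839819e-04  1.36433089e+00] [[ 1.17444529e-01 -9.93079444e-01 -3.10044136e-05]
 [-9.72031486e-01 -1.14948942e-01 -2.04796316e-01]
 [ 2.03375448e-01  2.40823442e-02 -9.78804612e-01]]
0.1 [[ 9.55981881e-01  2.93425499e-01 -3.45474400e-04]
 [ 2.93425673e-01 -9.55980588e-01  1.57816201e-03]
 [ 1.32806156e-04 -1.61006535e-03 -9.99998695e-01]]
```

{"fn": "servo_tool", "kwargs": {
  "increments": [
    {"slide": [0,0,-50],"dr": [0,0,0],"jaw": 0},
    {"slide": [30,-26,-100],"dr": [0,0,0.03],"jaw": 0},
    {"slide": [67,-58,-140],"dr": [0,0,0.06],"jaw": 0},
    {"slide": [104,-90,-146],"dr": [0,0,0.09],"jaw": 0},
    {"slide": [141,-122,-146],"dr": [0,0,0.12],"jaw": 0},
    {"slide": [178,-154,-146],"dr": [0,0,0.15],"jaw": 0},
    {"slide": [215,-186,-146],"dr": [0,0,0.18],"jaw": 0},
    {"slide": [252,-218,-146],"dr": [0,0,0.21],"jaw": 0},
    {"slide": [289,-250,-146],"dr": [0,0,0.24],"jaw": 0},
    {"slide": [326,-282,-146],"dr": [0,0,0.27],"jaw": 0},
    {"slide": [363,-314,-146],"dr": [0,0,0.297],"jaw": 0},
    {"slide": [400,-346,-146],"dr": [0,0,0.297],"jaw": 0},
    {"slide": [437,-378,-146],"dr": [0,0,0.297],"jaw": 0},
    {"slide": [474,-410,-146],"dr": [0,0,0.297],"jaw": 0},
    {"slide": [511,-442,-146],"dr": [0,0,0.297],"jaw": 0},
    {"slide": [540,-467,-146],"dr": [0,0,0.297],"jaw": 0},
    {"slide": [552,-477,-146],"dr": [0,0,0.297],"jaw": 0},
    {"slide": [552,-477,-146],"dr": [0,0,0.297],"jaw": 0},
    {"slide": [552,-477,-146],"dr": [0,0,0.297],"jaw": 0},
    {"slide": [552,-477,-146],"dr": [0,0,0.297],"jaw": 0}
  ]
}}

```text
t: 2.1
tool_pos: [0.5634, 0.0431, 0.5509]
orientation: [3.141, -0.001, -0.0]
force: [0.5, -0.4, 0.1]
opening: 0.093
gripper_force: 0.0
```

```bash
python3 - <<'E'
from h import *
s=read_state();print(s['t'],s['tool_pos'],cv2.Rodrigues(s['orientation'])[0].round(4),s['force'])
p=camera_params('wrist');np.save('wp.npy',p,allow_pickle=True);print(p)
grab('wrist','w1.png')
E
```

```text
2.1 [0.56340959 0.04314543 0.5508763 ] [[ 1.e+00 -6.e-04 -0.e+00]
 [-6.e-04 -1.e+00 -4.e-04]
 [-0.e+00  4.e-04 -1.e+00]] [ 0.51908182 -0.44680127  0.14271928]
{'fx': 325.19226210127806, 'fy': 325.19226210127806, 'cx': 278.6312865183851, 'cy': 209.2627206445985, 'rvec': array([-2.06056765,  2.06031874,  0.31012314]), 'tvec': array([0.04289685, 0.46028895, 0.69875701])}
```

View pics/w1.png

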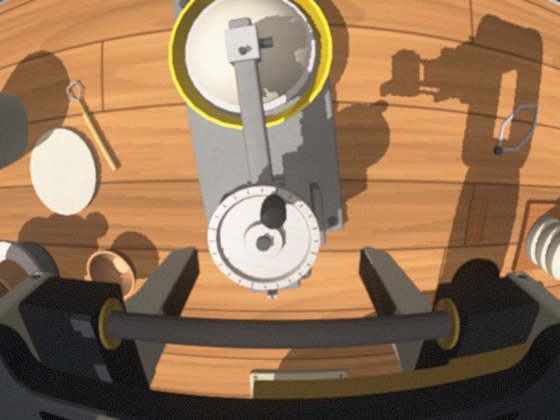

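The wrist view shows the wheel disc centred near (264,240) and the black handle between (273,203) and (274,220). I'll use the depth and fisheye model for positions.

```bash
python3 - <<'E'
from h import *
p=np.load('wp.npy',allow_pickle=True).item();R=cv2.Rodrigues(p['rvec'])[0];C=-R.T@p['tvec'];print('cam',C)
im=cv2.imread('pics/w1.png');d=np.load('pics/w1.png.npy')
v,u=np.mgrid[150:310,190:340];x=(u-p['cx'])/p['fx'];y=(v-p['cy'])/p['fy'];r=np.hypot(x,y)
k=np.tan(r)/r;D=d[v,u];P=np.stack([x*k*D,y*k*D,D],-1)-p['tvec'];P=P@R
dark=im[v,u].astype(int).sum(-1)<120
t=dark&(P[...,2]>.255)&(P[...,2]<.31);H=P[t];print(len(H),H.min(0),H.max(0),H.mean(0))
g=t&(P[...,2]>.29);H=P[g];print('top',len(H),H.min(0),H.max(0),H.mean(0))
t=abs(P[...,2]-.248)<.005;h=P[t];c,rr=cv2.minEnclosingCircle(h[:,:2].astype(np.float32));print(t.sum(),c,rr)
E
```

```text
cam [0.64570547 0.04311964 0.53213961]Traceback (most recent call last):
  File "<stdin>", line 7, in <module>
    return umr_minimum(a, axis, None, out, keepdims, initial, where)
ValueError: zero-size array to reduction operation minimum which has no identity
```

```bash
python3 - <<'E'
from h import *
p=np.load('wp.npy',allow_pickle=True).item();R=cv2.Rodrigues(p['rvec'])[0];C=-R.T@p['tvec'];print(R.round(3))
d=np.load('pics/w1.png.npy')
def pt(u,v,z=None):
    x=(u-p['cx'])/p['fx'];y=(v-p['cy'])/p['fy'];r=np.hypot(x,y)
    q=np.array([x/r*np.sin(r),y/r*np.sin(r),np.cos(r)]);w=R.T@q
    D=d[int(v),int(u)]; return D,(C+w*D/q[2]).round(4), C+w*(z-C[2])/w[2]
for u,v,z in [(264,240,.248),(272,202,.296),(274,222,.26),(273,211,.28),(264,186,.248),(264,290,.248),(208,238,.248),(321,238,.248)]:print(u,v,*pt(u,v,z))
E
```

```text
[[ 0.    -1.     0.   ]
 [-0.956 -0.     0.295]
 [-0.295 -0.    -0.956]]
264 240 0.2985734 [0.5307 0.0565 0.2552] [0.52770522 0.05686726 0.248     ]
272 202 0.25838843 [0.5751 0.0483 0.2835] [0.57864648 0.04806088 0.296     ]
274 222 0.24915928 [0.563  0.0466 0.2969] [0.54998958 0.04714983 0.26      ]
273 211 0.24640238 [0.5719 0.0473 0.2971] [0.56649925 0.04762636 0.28      ]
264 186 0.29222968 [0.5796 0.0562 0.2467] [0.57993939 0.05616373 0.248     ]
264 290 0.3663132 [0.449  0.0599 0.2095] [0.4724846  0.05785607 0.248     ]
208 238 0.3070357 [0.5288 0.111  0.2469] [0.52929778 0.11070139 0.248     ]
321 238 0.4949145 [ 0.4578 -0.022   0.0722] [0.52960671 0.00286915 0.248     ]
```

{"fn": "servo_tool", "kwargs": {
  "increments": [
    {"slide": [2,-3.5,40],"dr": [0,0,0],"jaw": 0},
    {"slide": [2,-3.5,75],"dr": [0,0,0],"jaw": 0},
    {"slide": [2,-3.5,95],"dr": [0,0,0],"jaw": 0.2},
    {"slide": [2,-3.5,106],"dr": [0,0,0],"jaw": 0.4},
    {"slide": [2,-3.5,106],"dr": [0,0,0],"jaw": 0.6},
    {"slide": [2,-3.5,106],"dr": [0,0,0],"jaw": 1},
    {"slide": [2,-3.5,106],"dr": [0,0,0],"jaw": 1},
    {"slide": [2,-3.5,106],"dr": [0,0,0],"jaw": 1},
    {"slide": [2,-3.5,106],"dr": [0,0,0],"jaw": 1},
    {"slide": [2,-3.5,106],"dr": [0,0,0],"jaw": 1}
  ],
  "force": 20
}}

```text
t: 3.15
tool_pos: [0.5659, 0.048, 0.4452]
orientation: [-3.142, -0.002, -0.001]
force: [-0.6, -0.5, -0.9]
opening: 0.0338
gripper_force: 0.0
```

{"fn": "servo_tool", "kwargs": {
  "increments": [
    {"slide": [0,0,0],"dr": [0,0,0],"jaw": 1},
    {"slide": [0,0,0],"dr": [0,0,0],"jaw": 1},
    {"slide": [0,0,0],"dr": [0,0,0],"jaw": 1},
    {"slide": [0,0,0],"dr": [0,0,0],"jaw": 1}
  ]
}}

```text
t: 3.55
tool_pos: [0.5659, 0.0479, 0.4448]
orientation: [-3.142, -0.001, -0.0]
force: [0.8, -0.6, -0.2]
opening: 0.0213
gripper_force: 20.0
```

```bash
cat >> h.py <<'E'
import json
def rows(a0,a1,n,cx,cy,hold=0,r=.040,e=(0,0)):
    # arc from handle angle a0 to a1 about (cx,cy); shifts from start of arc + correction e mm(world)
    a=np.linspace(a0,a1,n+1)[1:]; a=np.append(a,[a1]*hold)
    x=1000*r*(np.cos(a)-np.cos(a0))+e[0];y=-(1000*r*(np.sin(a)-np.sin(a0))+e[1])
    print(json.dumps([{"slide":[round(p,1),round(q,1),0],"dr":[0,0,0],"jaw":1} for p,q in zip(x,y)]))
def st(cx=.5265,cy=.0565):
    s=read_state();p=s['tool_pos'];dx,dy=p[0]-cx,p[1]-cy;a=np.arctan2(dy,dx);f=s['force']
    print('t %.2f pos'%s['t'],p.round(4),'ang %.3f r %.4f'%(a,np.hypot(dx,dy)),'F',f.round(2),'Ftan(ccw) %.2f Frad %.2f'%(-f[0]*np.sin(a)+f[1]*np.cos(a),f[0]*np.cos(a)+f[1]*np.sin(a)),'op',s['opening'],s['gripper_force'])
    return a
E
python3 - <<'E'
from h import *
a=st();rows(-.24,-.24-1.5,15,0,0)
E
```

```text
t 3.55 pos [0.5659 0.0479 0.4448] ang -0.215 r 0.0403 F [ 0.78 -0.64 -0.23] Ftan(ccw) -0.46 Frad 0.90 op 0.021325078075285744 20.00000704814738
[{"slide": [-1.1, 3.8, 0], "dr": [0, 0, 0], "jaw": 1}, {"slide": [-2.7, 7.5, 0], "dr": [0, 0, 0], "jaw": 1}, {"slide": [-4.5, 11.1, 0], "dr": [0, 0, 0], "jaw": 1}, {"slide": [-6.8, 14.4, 0], "dr": [0, 0, 0], "jaw": 1}, {"slide": [-9.3, 17.5, 0], "dr": [0, 0, 0], "jaw": 1}, {"slide": [-12.2, 20.3, 0], "dr": [0, 0, 0], "jaw": 1}, {"slide": [-15.3, 22.8, 0], "dr": [0, 0, 0], "jaw": 1}, {"slide": [-18.6, 25.0, 0], "dr": [0, 0, 0], "jaw": 1}, {"slide": [-22.1, 26.8, 0], "dr": [0, 0, 0], "jaw": 1}, {"slide": [-25.9, 28.3, 0], "dr": [0, 0, 0], "jaw": 1}, {"slide": [-29.7, 29.4, 0], "dr": [0, 0, 0], "jaw": 1}, {"slide": [-33.6, 30.2, 0], "dr": [0, 0, 0], "jaw": 1}, {"slide": [-37.6, 30.5, 0], "dr": [0, 0, 0], "jaw": 1}, {"slide": [-41.6, 30.4, 0], "dr": [0, 0, 0], "jaw": 1}, {"slide": [-45.6, 29.9, 0], "dr": [0, 0, 0], "jaw": 1}]
```

{"fn": "servo_tool", "kwargs": {
  "increments": [
    {"slide": [-1.1,3.8,0],"dr": [0,0,0],"jaw": 1},
    {"slide": [-2.7,7.5,0],"dr": [0,0,0],"jaw": 1},
    {"slide": [-4.5,11.1,0],"dr": [0,0,0],"jaw": 1},
    {"slide": [-6.8,14.4,0],"dr": [0,0,0],"jaw": 1},
    {"slide": [-9.3,17.5,0],"dr": [0,0,0],"jaw": 1},
    {"slide": [-12.2,20.3,0],"dr": [0,0,0],"jaw": 1},
    {"slide": [-15.3,22.8,0],"dr": [0,0,0],"jaw": 1},
    {"slide": [-18.6,25.0,0],"dr": [0,0,0],"jaw": 1},
    {"slide": [-22.1,26.8,0],"dr": [0,0,0],"jaw": 1},
    {"slide": [-25.9,28.3,0],"dr": [0,0,0],"jaw": 1},
    {"slide": [-29.7,29.4,0],"dr": [0,0,0],"jaw": 1},
    {"slide": [-33.6,30.2,0],"dr": [0,0,0],"jaw": 1},
    {"slide": [-37.6,30.5,0],"dr": [0,0,0],"jaw": 1},
    {"slide": [-41.6,30.4,0],"dr": [0,0,0],"jaw": 1},
    {"slide": [-45.6,29.9,0],"dr": [0,0,0],"jaw": 1}
  ]
}}

```text
t: 5.05
tool_pos: [0.5201, 0.018, 0.4448]
orientation: [-3.141, -0.001, -0.001]
force: [3.9, 4.9, -0.3]
opening: 0.021
gripper_force: 20.0
```

```bash
python3 - <<'E'
from h import *
a=st();rows(-1.74,-1.74-1.3,13,0,0)
E
```

```text
t 5.05 pos [0.5201 0.018  0.4448] ang -1.737 r 0.0390 F [ 3.91  4.92 -0.32] Ftan(ccw) 3.04 Frad -5.50 op 0.021010743460996358 20.000162250871654
[{"slide": [-3.9, -0.9, 0], "dr": [0, 0, 0], "jaw": 1}, {"slide": [-7.7, -2.1, 0], "dr": [0, 0, 0], "jaw": 1}, {"slide": [-11.4, -3.8, 0], "dr": [0, 0, 0], "jaw": 1}, {"slide": [-14.8, -5.7, 0], "dr": [0, 0, 0], "jaw": 1}, {"slide": [-18.1, -8.1, 0], "dr": [0, 0, 0], "jaw": 1}, {"slide": [-21.1, -10.7, 0], "dr": [0, 0, 0], "jaw": 1}, {"slide": [-23.8, -13.6, 0], "dr": [0, 0, 0], "jaw": 1}, {"slide": [-26.2, -16.8, 0], "dr": [0, 0, 0], "jaw": 1}, {"slide": [-28.3, -20.2, 0], "dr": [0, 0, 0], "jaw": 1}, {"slide": [-30.1, -23.8, 0], "dr": [0, 0, 0], "jaw": 1}, {"slide": [-31.5, -27.5, 0], "dr": [0, 0, 0], "jaw": 1}, {"slide": [-32.5, -31.4, 0], "dr": [0, 0, 0], "jaw": 1}, {"slide": [-33.1, -35.4, 0], "dr": [0, 0, 0], "jaw": 1}]
```

{"fn": "servo_tool", "kwargs": {
  "increments": [
    {"slide": [-3.9,-1.3,0],"dr": [0,0,0],"jaw": 1},
    {"slide": [-7.7,-2.9,0],"dr": [0,0,0],"jaw": 1},
    {"slide": [-11.4,-4.6,0],"dr": [0,0,0],"jaw": 1},
    {"slide": [-14.8,-6.5,0],"dr": [0,0,0],"jaw": 1},
    {"slide": [-18.1,-8.9,0],"dr": [0,0,0],"jaw": 1},
    {"slide": [-21.1,-11.5,0],"dr": [0,0,0],"jaw": 1},
    {"slide": [-23.8,-14.4,0],"dr": [0,0,0],"jaw": 1},
    {"slide": [-26.2,-17.6,0],"dr": [0,0,0],"jaw": 1},
    {"slide": [-28.3,-21.0,0],"dr": [0,0,0],"jaw": 1},
    {"slide": [-30.1,-24.6,0],"dr": [0,0,0],"jaw": 1},
    {"slide": [-31.5,-28.3,0],"dr": [0,0,0],"jaw": 1},
    {"slide": [-32.5,-32.2,0],"dr": [0,0,0],"jaw": 1},
    {"slide": [-33.1,-36.2,0],"dr": [0,0,0],"jaw": 1}
  ]
}}

```text
t: 6.35
tool_pos: [0.4871, 0.0544, 0.4448]
orientation: [3.141, 0.001, 0.0]
force: [2.9, -2.5, 0.0]
opening: 0.0211
gripper_force: 20.0
```

```bash
python3 - <<'E'
from h import *
a=st();rows(-3.04,-3.04-.6,12,0,0)
E
```

```text
t 6.35 pos [0.4871 0.0544 0.4448] ang -3.089 r 0.0395 F [ 2.93 -2.51  0.01] Ftan(ccw) 2.66 Frad -2.79 op 0.021089410381369442 19.99993183519109
[{"slide": [-0.2, -2.0, 0], "dr": [0, 0, 0], "jaw": 1}, {"slide": [-0.2, -4.0, 0], "dr": [0, 0, 0], "jaw": 1}, {"slide": [-0.2, -6.0, 0], "dr": [0, 0, 0], "jaw": 1}, {"slide": [-0.0, -8.0, 0], "dr": [0, 0, 0], "jaw": 1}, {"slide": [0.2, -10.0, 0], "dr": [0, 0, 0], "jaw": 1}, {"slide": [0.6, -11.9, 0], "dr": [0, 0, 0], "jaw": 1}, {"slide": [1.0, -13.9, 0], "dr": [0, 0, 0], "jaw": 1}, {"slide": [1.6, -15.8, 0], "dr": [0, 0, 0], "jaw": 1}, {"slide": [2.2, -17.7, 0], "dr": [0, 0, 0], "jaw": 1}, {"slide": [2.9, -19.6, 0], "dr": [0, 0, 0], "jaw": 1}, {"slide": [3.7, -21.4, 0], "dr": [0, 0, 0], "jaw": 1}, {"slide": [4.7, -23.2, 0], "dr": [0, 0, 0], "jaw": 1}]
```

```bash
python3 - <<'E'
from h import *
for i in range(8):
    print(i,round(-3.07-.3*i,2),end=' ');rows(-3.07-.3*i,-3.07-.3*(i+1),5,0,0,1,e=(.5 if i==0 else 0,0))
E
```

```text
0 -3.07 [{"slide": [0.4, -2.4, 0], "dr": [0, 0, 0], "jaw": 1}, {"slide": [0.4, -4.8, 0], "dr": [0, 0, 0], "jaw": 1}, {"slide": [0.6, -7.2, 0], "dr": [0, 0, 0], "jaw": 1}, {"slide": [1.0, -9.6, 0], "dr": [0, 0, 0], "jaw": 1}, {"slide": [1.4, -11.9, 0], "dr": [0, 0, 0], "jaw": 1}, {"slide": [1.4, -11.9, 0], "dr": [0, 0, 0], "jaw": 1}]
1 -3.37 [{"slide": [0.6, -2.3, 0], "dr": [0, 0, 0], "jaw": 1}, {"slide": [1.4, -4.6, 0], "dr": [0, 0, 0], "jaw": 1}, {"slide": [2.3, -6.8, 0], "dr": [0, 0, 0], "jaw": 1}, {"slide": [3.3, -9.0, 0], "dr": [0, 0, 0], "jaw": 1}, {"slide": [4.4, -11.1, 0], "dr": [0, 0, 0], "jaw": 1}, {"slide": [4.4, -11.1, 0], "dr": [0, 0, 0], "jaw": 1}]
2 -3.67 [{"slide": [1.3, -2.0, 0], "dr": [0, 0, 0], "jaw": 1}, {"slide": [2.7, -4.0, 0], "dr": [0, 0, 0], "jaw": 1}, {"slide": [4.2, -5.9, 0], "dr": [0, 0, 0], "jaw": 1}, {"slide": [5.8, -7.6, 0], "dr": [0, 0, 0], "jaw": 1}, {"slide": [7.5, -9.3, 0], "dr": [0, 0, 0], "jaw": 1}, {"slide": [7.5, -9.3, 0], "dr": [0, 0, 0], "jaw": 1}]
3 -3.97 [{"slide": [1.8, -1.6, 0], "dr": [0, 0, 0], "jaw": 1}, {"slide": [3.7, -3.0, 0], "dr": [0
[... 859 characters left out ...]
 [12.0, 0.1, 0], "dr": [0, 0, 0], "jaw": 1}]
6 -4.87 [{"slide": [2.4, 0.4, 0], "dr": [0, 0, 0], "jaw": 1}, {"slide": [4.7, 1.0, 0], "dr": [0, 0, 0], "jaw": 1}, {"slide": [7.0, 1.8, 0], "dr": [0, 0, 0], "jaw": 1}, {"slide": [9.2, 2.6, 0], "dr": [0, 0, 0], "jaw": 1}, {"slide": [11.4, 3.6, 0], "dr": [0, 0, 0], "jaw": 1}, {"slide": [11.4, 3.6, 0], "dr": [0, 0, 0], "jaw": 1}]
7 -5.17 [{"slide": [2.1, 1.1, 0], "dr": [0, 0, 0], "jaw": 1}, {"slide": [4.2, 2.4, 0], "dr": [0, 0, 0], "jaw": 1}, {"slide": [6.1, 3.7, 0], "dr": [0, 0, 0], "jaw": 1}, {"slide": [8.0, 5.2, 0], "dr": [0, 0, 0], "jaw": 1}, {"slide": [9.8, 6.8, 0], "dr": [0, 0, 0], "jaw": 1}, {"slide": [9.8, 6.8, 0], "dr": [0, 0, 0], "jaw": 1}]
```

{"fn": "servo_tool", "kwargs": {
  "increments": [
    {"slide": [0.4,-2.4,0],"dr": [0,0,0],"jaw": 1},
    {"slide": [0.4,-4.8,0],"dr": [0,0,0],"jaw": 1},
    {"slide": [0.6,-7.2,0],"dr": [0,0,0],"jaw": 1},
    {"slide": [1.0,-9.6,0],"dr": [0,0,0],"jaw": 1},
    {"slide": [1.4,-11.9,0],"dr": [0,0,0],"jaw": 1},
    {"slide": [1.4,-11.9,0],"dr": [0,0,0],"jaw": 1}
  ]
}}

```text
t: 6.95
tool_pos: [0.4884, 0.0664, 0.4447]
orientation: [-3.141, -0.002, 0.001]
force: [-4.1, 0.8, 4.6]
opening: 0.0216
gripper_force: 20.0
```

```bash
python3 -c "
from h import *
st(.527,.0573)"
```

```text
t 6.95 pos [0.4884 0.0664 0.4447] ang 2.909 r 0.0397 F [-4.08  0.8   4.62] Ftan(ccw) 0.17 Frad 4.16 op 0.0216293510646871 20.00063044793933
```

{"fn": "servo_tool", "kwargs": {
  "increments": [
    {"slide": [0.5,-2.3,0],"dr": [0,0,0],"jaw": 1},
    {"slide": [1.2,-4.6,0],"dr": [0,0,0],"jaw": 1},
    {"slide": [2.1,-6.8,0],"dr": [0,0,0],"jaw": 1},
    {"slide": [3.1,-9.0,0],"dr": [0,0,0],"jaw": 1},
    {"slide": [4.2,-11.1,0],"dr": [0,0,0],"jaw": 1}
  ]
}}

```text
t: 7.45
tool_pos: [0.4927, 0.0775, 0.4447]
orientation: [-3.141, -0.002, 0.001]
force: [-5.2, -0.7, 4.5]
opening: 0.0215
gripper_force: 20.0
```

```bash
python3 -c "
from h import *
st(.527,.0573)"
```

```text
t 7.45 pos [0.4927 0.0775 0.4447] ang 2.610 r 0.0398 F [-5.2  -0.68  4.52] Ftan(ccw) 3.22 Frad 4.14 op 0.021468803016010816 20.000580282794544
```

{"fn": "servo_tool", "kwargs": {
  "increments": [
    {"slide": [1.0,-2.0,0],"dr": [0,0,0],"jaw": 1},
    {"slide": [2.3,-4.0,0],"dr": [0,0,0],"jaw": 1},
    {"slide": [3.8,-5.9,0],"dr": [0,0,0],"jaw": 1},
    {"slide": [5.4,-7.6,0],"dr": [0,0,0],"jaw": 1},
    {"slide": [7.1,-9.3,0],"dr": [0,0,0],"jaw": 1}
  ]
}}

```text
t: 7.95
tool_pos: [0.4999, 0.0867, 0.4447]
orientation: [-3.141, -0.001, 0.0]
force: [-5.4, 0.9, 4.3]
opening: 0.0211
gripper_force: 20.0
```

```bash
python3 -c "
from h import *
st(.527,.0573)"
```

```text
t 7.95 pos [0.4999 0.0867 0.4447] ang 2.315 r 0.0400 F [-5.43  0.88  4.32] Ftan(ccw) 3.39 Frad 4.33 op 0.02113753370592293 20.000638267665636
```

{"fn": "servo_tool", "kwargs": {
  "increments": [
    {"slide": [1.7,-1.7,0],"dr": [0,0,0],"jaw": 1},
    {"slide": [3.5,-3.2,0],"dr": [0,0,0],"jaw": 1},
    {"slide": [5.4,-4.6,0],"dr": [0,0,0],"jaw": 1}
  ]
}}

```text
t: 8.25
tool_pos: [0.5054, 0.0912, 0.4448]
orientation: [-3.141, -0.001, -0.0]
force: [-3.4, 0.4, 4.9]
opening: 0.0214
gripper_force: 20.0
```

```bash
python3 -c "
from h import *
st(.527,.0573)"
```

```text
t 8.25 pos [0.5054 0.0912 0.4448] ang 2.139 r 0.0402 F [-3.43  0.4   4.89] Ftan(ccw) 2.68 Frad 2.18 op 0.02143996902740382 20.00059452941059
```

```bash
python3 - <<'E'
from h import *
for i in range(6):
    b=-4.14-.3*i;print(round(b+2*np.pi,2),end=' ');rows(b,b-.3,5,0,0)
E
```

```text
2.14 [{"slide": [2.1, -1.2, 0], "dr": [0, 0, 0], "jaw": 1}, {"slide": [4.2, -2.4, 0], "dr": [0, 0, 0], "jaw": 1}, {"slide": [6.4, -3.3, 0], "dr": [0, 0, 0], "jaw": 1}, {"slide": [8.6, -4.2, 0], "dr": [0, 0, 0], "jaw": 1}, {"slide": [10.9, -4.9, 0], "dr": [0, 0, 0], "jaw": 1}]
1.84 [{"slide": [2.3, -0.6, 0], "dr": [0, 0, 0], "jaw": 1}, {"slide": [4.7, -1.0, 0], "dr": [0, 0, 0], "jaw": 1}, {"slide": [7.1, -1.3, 0], "dr": [0, 0, 0], "jaw": 1}, {"slide": [9.5, -1.5, 0], "dr": [0, 0, 0], "jaw": 1}, {"slide": [11.9, -1.5, 0], "dr": [0, 0, 0], "jaw": 1}]
1.54 [{"slide": [2.4, 0.1, 0], "dr": [0, 0, 0], "jaw": 1}, {"slide": [4.8, 0.4, 0], "dr": [0, 0, 0], "jaw": 1}, {"slide": [7.1, 0.8, 0], "dr": [0, 0, 0], "jaw": 1}, {"slide": [9.5, 1.4, 0], "dr": [0, 0, 0], "jaw": 1}, {"slide": [11.8, 2.1, 0], "dr": [0, 0, 0], "jaw": 1}]
1.24 [{"slide": [2.2, 0.8, 0], "dr": [0, 0, 0], "jaw": 1}, {"slide": [4.4, 1.8, 0], "dr": [0, 0, 0], "jaw": 1}, {"slide": [6.6, 2.9, 0], "dr": [0, 0, 0], "jaw": 1}, {"slide": [8.6, 4.1, 0], "dr": [0, 0, 0], "jaw": 1}, {"slide": [10.6, 5.5, 0], "dr": [0, 0, 0], "jaw": 1}]
0.94 [{"slide": [1.9, 1.5, 0], "dr": [0, 0, 0], "jaw": 1}, {"slide": [3.7, 3.0, 0], "dr": [0, 0, 0], "jaw": 1}, {"slide": [5.4, 4.7, 0], "dr": [0, 0, 0], "jaw": 1}, {"slide": [7.0, 6.5, 0], "dr": [0, 0, 0], "jaw": 1}, {"slide": [8.5, 8.4, 0], "dr": [0, 0, 0], "jaw": 1}]
0.64 [{"slide": [1.4, 2.0, 0], "dr": [0, 0, 0], "jaw": 1}, {"slide": [2.6, 4.0, 0], "dr": [0, 0, 0], "jaw": 1}, {"slide": [3.8, 6.1, 0], "dr": [0, 0, 0], "jaw": 1}, {"slide": [4.8, 8.3, 0], "dr": [0, 0, 0], "jaw": 1}, {"slide": [5.7, 10.5, 0], "dr": [0, 0, 0], "jaw": 1}]
```

{"fn": "servo_tool", "kwargs": {
  "increments": [
    {"slide": [2.1,-1.2,0],"dr": [0,0,0],"jaw": 1},
    {"slide": [4.2,-2.4,0],"dr": [0,0,0],"jaw": 1},
    {"slide": [6.4,-3.3,0],"dr": [0,0,0],"jaw": 1},
    {"slide": [8.6,-4.2,0],"dr": [0,0,0],"jaw": 1},
    {"slide": [10.9,-4.9,0],"dr": [0,0,0],"jaw": 1}
  ]
}}

```text
t: 8.75
tool_pos: [0.5163, 0.0961, 0.4447]
orientation: [-3.141, -0.001, -0.0]
force: [-3.1, 2.0, 3.0]
opening: 0.0213
gripper_force: 20.0
```

```bash
python3 -c "
from h import *
st(.527,.0573)"
```

```text
t 8.75 pos [0.5163 0.0961 0.4447] ang 1.840 r 0.0402 F [-3.13  1.98  3.03] Ftan(ccw) 2.49 Frad 2.75 op 0.02129367798780608 20.000486003627884
```

{"fn": "servo_tool", "kwargs": {
  "increments": [
    {"slide": [2.3,-0.6,0],"dr": [0,0,0],"jaw": 1},
    {"slide": [4.7,-1.0,0],"dr": [0,0,0],"jaw": 1},
    {"slide": [7.1,-1.3,0],"dr": [0,0,0],"jaw": 1},
    {"slide": [9.5,-1.5,0],"dr": [0,0,0],"jaw": 1},
    {"slide": [11.9,-1.5,0],"dr": [0,0,0],"jaw": 1}
  ]
}}

```text
t: 9.25
tool_pos: [0.5282, 0.0975, 0.4448]
orientation: [-3.141, -0.001, -0.0]
force: [-2.7, 3.1, 3.9]
opening: 0.0214
gripper_force: 20.0
```

```bash
python3 -c "
from h import *
st(.527,.0573)"
```

```text
t 9.25 pos [0.5282 0.0975 0.4448] ang 1.540 r 0.0403 F [-2.68  3.11  3.88] Ftan(ccw) 2.78 Frad 3.02 op 0.021357605327271604 20.00051703533245
```

{"fn": "servo_tool", "kwargs": {
  "increments": [
    {"slide": [2.4,0.0,0],"dr": [0,0,0],"jaw": 1},
    {"slide": [4.8,0.2,0],"dr": [0,0,0],"jaw": 1},
    {"slide": [7.1,0.6,0],"dr": [0,0,0],"jaw": 1},
    {"slide": [9.5,1.2,0],"dr": [0,0,0],"jaw": 1},
    {"slide": [11.8,1.9,0],"dr": [0,0,0],"jaw": 1}
  ]
}}

```text
t: 9.75
tool_pos: [0.54, 0.0955, 0.4447]
orientation: [-3.142, -0.001, -0.0]
force: [-1.8, 2.5, 4.0]
opening: 0.0215
gripper_force: 20.0
```

```bash
python3 -c "
from h import *
st(.527,.0573)"
```

```text
t 9.75 pos [0.54   0.0955 0.4447] ang 1.243 r 0.0403 F [-1.77  2.51  3.96] Ftan(ccw) 2.48 Frad 1.81 op 0.021503460414487263 20.00055080261518
```

{"fn": "servo_tool", "kwargs": {
  "increments": [
    {"slide": [2.2,0.8,0],"dr": [0,0,0],"jaw": 1},
    {"slide": [4.4,1.8,0],"dr": [0,0,0],"jaw": 1},
    {"slide": [6.6,2.9,0],"dr": [0,0,0],"jaw": 1},
    {"slide": [8.6,4.1,0],"dr": [0,0,0],"jaw": 1},
    {"slide": [10.6,5.5,0],"dr": [0,0,0],"jaw": 1}
  ]
}}

```text
t: 10.25
tool_pos: [0.5506, 0.09, 0.4447]
orientation: [-3.141, -0.001, -0.0]
force: [-1.8, 3.6, 3.7]
opening: 0.0212
gripper_force: 20.0
```

```bash
python3 -c "
from h import *
st(.527,.0573)"
```

```text
t 10.25 pos [0.5506 0.09   0.4447] ang 0.946 r 0.0403 F [-1.81  3.6   3.7 ] Ftan(ccw) 3.58 Frad 1.86 op 0.021191322646532854 20.000487801153213
```

{"fn": "servo_tool", "kwargs": {
  "increments": [
    {"slide": [1.3,1.0,0],"dr": [0,0,0],"jaw": 1},
    {"slide": [2.5,2.0,0],"dr": [0,0,0],"jaw": 1},
    {"slide": [3.7,3.0,0],"dr": [0,0,0],"jaw": 1}
  ]
}}

```text
t: 10.55
tool_pos: [0.5541, 0.0871, 0.4448]
orientation: [-3.141, -0.001, -0.0]
force: [-0.3, 3.1, 3.7]
opening: 0.0217
gripper_force: 20.0
```

```bash
python3 -c "
from h import *
st(.527,.0573)"
```

```text
t 10.55 pos [0.5541 0.0871 0.4448] ang 0.832 r 0.0403 F [-0.3   3.13  3.68] Ftan(ccw) 2.33 Frad 2.11 op 0.021718605662893343 20.000472922511108
```

```bash
python3 - <<'E'
from h import *
for i in range(9):
    b=.83-.24*i;print(round(b,2),end=' ');rows(b,b-.24,4,0,0)
E
```

```text
0.83 [{"slide": [1.7, 1.7, 0], "dr": [0, 0, 0], "jaw": 1}, {"slide": [3.3, 3.4, 0], "dr": [0, 0, 0], "jaw": 1}, {"slide": [4.8, 5.3, 0], "dr": [0, 0, 0], "jaw": 1}, {"slide": [6.2, 7.3, 0], "dr": [0, 0, 0], "jaw": 1}]
0.59 [{"slide": [1.3, 2.0, 0], "dr": [0, 0, 0], "jaw": 1}, {"slide": [2.4, 4.1, 0], "dr": [0, 0, 0], "jaw": 1}, {"slide": [3.4, 6.3, 0], "dr": [0, 0, 0], "jaw": 1}, {"slide": [4.3, 8.5, 0], "dr": [0, 0, 0], "jaw": 1}]
0.35 [{"slide": [0.8, 2.3, 0], "dr": [0, 0, 0], "jaw": 1}, {"slide": [1.4, 4.6, 0], "dr": [0, 0, 0], "jaw": 1}, {"slide": [1.8, 6.9, 0], "dr": [0, 0, 0], "jaw": 1}, {"slide": [2.2, 9.3, 0], "dr": [0, 0, 0], "jaw": 1}]
0.11 [{"slide": [0.2, 2.4, 0], "dr": [0, 0, 0], "jaw": 1}, {"slide": [0.2, 4.8, 0], "dr": [0, 0, 0], "jaw": 1}, {"slide": [0.1, 7.2, 0], "dr": [0, 0, 0], "jaw": 1}, {"slide": [-0.1, 9.6, 0], "dr": [0, 0, 0], "jaw": 1}]
-0.13 [{"slide": [-0.4, 2.4, 0], "dr": [0, 0, 0], "jaw": 1}, {"slide": [-0.9, 4.7, 0], "dr": [0, 0, 0], "jaw": 1}, {"slide": [-1.6, 7.0, 0], "dr": [0, 0, 0], "jaw": 1}, {"slide": [-2.4, 9.3, 0], "dr": [0, 0, 0], "jaw": 1}]
-0.3
[... 187 characters left out ...]
0], "dr": [0, 0, 0], "jaw": 1}]
-0.61 [{"slide": [-1.4, 1.9, 0], "dr": [0, 0, 0], "jaw": 1}, {"slide": [-3.0, 3.8, 0], "dr": [0, 0, 0], "jaw": 1}, {"slide": [-4.6, 5.5, 0], "dr": [0, 0, 0], "jaw": 1}, {"slide": [-6.4, 7.1, 0], "dr": [0, 0, 0], "jaw": 1}]
-0.85 [{"slide": [-1.8, 1.5, 0], "dr": [0, 0, 0], "jaw": 1}, {"slide": [-3.8, 2.9, 0], "dr": [0, 0, 0], "jaw": 1}, {"slide": [-5.8, 4.2, 0], "dr": [0, 0, 0], "jaw": 1}, {"slide": [-7.9, 5.4, 0], "dr": [0, 0, 0], "jaw": 1}]
-1.09 [{"slide": [-2.2, 1.0, 0], "dr": [0, 0, 0], "jaw": 1}, {"slide": [-4.4, 2.0, 0], "dr": [0, 0, 0], "jaw": 1}, {"slide": [-6.6, 2.7, 0], "dr": [0, 0, 0], "jaw": 1}, {"slide": [-9.0, 3.4, 0], "dr": [0, 0, 0], "jaw": 1}]
```

{"fn": "servo_tool", "kwargs": {
  "increments": [
    {"slide": [1.7,1.7,0],"dr": [0,0,0],"jaw": 1},
    {"slide": [3.3,3.4,0],"dr": [0,0,0],"jaw": 1},
    {"slide": [4.8,5.3,0],"dr": [0,0,0],"jaw": 1},
    {"slide": [6.2,7.3,0],"dr": [0,0,0],"jaw": 1}
  ]
}}

```text
t: 10.95
tool_pos: [0.5605, 0.0796, 0.4447]
orientation: [-3.142, -0.001, -0.0]
force: [0.0, 4.7, 3.7]
opening: 0.0216
gripper_force: 20.0
```

```bash
python3 -c "
from h import *
st(.527,.0573)"
```

```text
t 10.95 pos [0.5605 0.0796 0.4447] ang 0.588 r 0.0402 F [0.   4.7  3.72] Ftan(ccw) 3.91 Frad 2.61 op 0.021636928631650447 20.00045553453674
```

{"fn": "servo_tool", "kwargs": {
  "increments": [
    {"slide": [1.3,2.0,0],"dr": [0,0,0],"jaw": 1},
    {"slide": [2.4,4.1,0],"dr": [0,0,0],"jaw": 1}
  ]
}}

```text
t: 11.15
tool_pos: [0.5629, 0.0755, 0.4448]
orientation: [-3.142, -0.001, -0.0]
force: [-1.0, 4.6, 2.9]
opening: 0.0214
gripper_force: 20.0
```

```bash
python3 -c "
from h import *
st(.527,.0573)"
```

```text
t 11.15 pos [0.5629 0.0755 0.4448] ang 0.469 r 0.0402 F [-1.01  4.64  2.88] Ftan(ccw) 4.59 Frad 1.20 op 0.021397699706381293 20.0004723094753
```

{"fn": "servo_tool", "kwargs": {
  "increments": [
    {"slide": [0.5,1.1,0],"dr": [0,0,0],"jaw": 1},
    {"slide": [1.0,2.2,0],"dr": [0,0,0],"jaw": 1}
  ]
}}

```text
t: 11.35
tool_pos: [0.5638, 0.0734, 0.4448]
orientation: [-3.142, -0.001, -0.0]
force: [0.9, 4.1, 3.6]
opening: 0.0212
gripper_force: 20.0
```

```bash
python3 -c "
from h import *
st(.527,.0573)"
```

```text
t 11.35 pos [0.5638 0.0734 0.4448] ang 0.412 r 0.0402 F [0.91 4.13 3.64] Ftan(ccw) 3.42 Frad 2.49 op 0.021210366946399727 20.00046954060963
```

{"fn": "servo_tool", "kwargs": {
  "increments": [
    {"slide": [0.4,1.1,0],"dr": [0,0,0],"jaw": 1},
    {"slide": [0.8,2.2,0],"dr": [0,0,0],"jaw": 1},
    {"slide": [1.1,3.3,0],"dr": [0,0,0],"jaw": 1}
  ]
}}

```text
t: 11.65
tool_pos: [0.5649, 0.0701, 0.4448]
orientation: [-3.141, -0.001, -0.001]
force: [1.3, 4.0, 4.2]
opening: 0.021
gripper_force: 20.0
```

```bash
python3 -c "
from h import *
st(.527,.0573)"
```

```text
t 11.65 pos [0.5649 0.0701 0.4448] ang 0.326 r 0.0400 F [1.32 3.97 4.2 ] Ftan(ccw) 3.34 Frad 2.52 op 0.021013178605847314 20.000547457821085
```

{"fn": "servo_tool", "kwargs": {
  "increments": [
    {"slide": [0.4,1.3,0],"dr": [0,0,0],"jaw": 1},
    {"slide": [0.7,2.6,0],"dr": [0,0,0],"jaw": 1},
    {"slide": [1.0,3.9,0],"dr": [0,0,0],"jaw": 1}
  ]
}}

```text
t: 11.95
tool_pos: [0.566, 0.0662, 0.4448]
orientation: [-3.142, -0.001, -0.001]
force: [2.4, 3.7, 1.6]
opening: 0.0215
gripper_force: 20.0
```

```bash
python3 -c "
from h import *
st(.527,.0573)"
```

```text
t 11.95 pos [0.566  0.0662 0.4448] ang 0.225 r 0.0400 F [2.42 3.69 1.56] Ftan(ccw) 3.06 Frad 3.19 op 0.02147365302306738 20.000422645607614
```

{"fn": "servo_tool", "kwargs": {
  "increments": [
    {"slide": [0.3,1.3,0],"dr": [0,0,0],"jaw": 1},
    {"slide": [0.5,2.7,0],"dr": [0,0,0],"jaw": 1},
    {"slide": [0.7,4.0,0],"dr": [0,0,0],"jaw": 1}
  ]
}}

```text
t: 12.25
tool_pos: [0.5666, 0.0621, 0.4448]
orientation: [3.142, 0.001, 0.001]
force: [2.0, 4.7, 2.7]
opening: 0.0212
gripper_force: 20.0
```

```bash
python3 -c "
from h import *
st(.527,.0573)"
```

```text
t 12.25 pos [0.5666 0.0621 0.4448] ang 0.122 r 0.0399 F [2.04 4.67 2.72] Ftan(ccw) 4.39 Frad 2.59 op 0.021224961296707916 20.00036701661884
```

{"fn": "servo_tool", "kwargs": {
  "increments": [
    {"slide": [0.1,1.2,0],"dr": [0,0,0],"jaw": 1},
    {"slide": [0.2,2.4,0],"dr": [0,0,0],"jaw": 1}
  ]
}}

```text
t: 12.45
tool_pos: [0.5668, 0.0597, 0.4448]
orientation: [3.142, 0.001, 0.001]
force: [2.6, 3.7, 2.8]
opening: 0.0214
gripper_force: 20.0
```

```bash
python3 -c "
from h import *
st(.527,.0573)"
```

```text
t 12.45 pos [0.5668 0.0597 0.4448] ang 0.060 r 0.0399 F [2.62 3.68 2.76] Ftan(ccw) 3.51 Frad 2.84 op 0.02138761460642918 20.00036267309042
```

{"fn": "servo_tool", "kwargs": {
  "increments": [
    {"slide": [0.0,1.3,0],"dr": [0,0,0],"jaw": 1},
    {"slide": [0.0,2.7,0],"dr": [0,0,0],"jaw": 1},
    {"slide": [0.0,4.0,0],"dr": [0,0,0],"jaw": 1}
  ]
}}

```text
t: 12.75
tool_pos: [0.5668, 0.0557, 0.4448]
orientation: [3.141, 0.001, 0.001]
force: [3.5, 2.7, 1.4]
opening: 0.0213
gripper_force: 20.0
```

```bash
python3 -c "
from h import *
st(.527,.0573)"
```

```text
t 12.75 pos [0.5668 0.0557 0.4448] ang -0.041 r 0.0399 F [3.54 2.74 1.42] Ftan(ccw) 2.88 Frad 3.42 op 0.021307265495376877 20.000435507845395
```

{"fn": "servo_tool", "kwargs": {
  "increments": [
    {"slide": [-0.1,1.3,0],"dr": [0,0,0],"jaw": 1},
    {"slide": [-0.2,2.7,0],"dr": [0,0,0],"jaw": 1},
    {"slide": [-0.4,4.0,0],"dr": [0,0,0],"jaw": 1}
  ]
}}

```text
t: 13.05
tool_pos: [0.5664, 0.0516, 0.4448]
orientation: [3.141, 0.001, 0.001]
force: [4.8, 3.0, 1.9]
opening: 0.0216
gripper_force: 20.0
```

```bash
python3 -c "
from h import *
st(.527,.0573)
rows(-.14,-.28,4,0,0);rows(-.28,-.4,4,0,0);rows(-.4,-.5,3,0,0);rows(-.5,-.6,3,0,0);rows(-.6,-.7,3,0,0);rows(-.7,-.8,3,0,0);rows(-.8,-.9,3,0,0);rows(-.9,-1,3,0,0);rows(-1,-1.1,3,0,0)"
```

```text
t 13.05 pos [0.5664 0.0516 0.4448] ang -0.143 r 0.0398 F [4.82 3.03 1.9 ] Ftan(ccw) 3.69 Frad 4.34 op 0.02160822124195806 20.00023829896236
[{"slide": [-0.2, 1.4, 0], "dr": [0, 0, 0], "jaw": 1}, {"slide": [-0.5, 2.8, 0], "dr": [0, 0, 0], "jaw": 1}, {"slide": [-0.8, 4.1, 0], "dr": [0, 0, 0], "jaw": 1}, {"slide": [-1.2, 5.5, 0], "dr": [0, 0, 0], "jaw": 1}]
[{"slide": [-0.3, 1.1, 0], "dr": [0, 0, 0], "jaw": 1}, {"slide": [-0.7, 2.3, 0], "dr": [0, 0, 0], "jaw": 1}, {"slide": [-1.1, 3.4, 0], "dr": [0, 0, 0], "jaw": 1}, {"slide": [-1.6, 4.5, 0], "dr": [0, 0, 0], "jaw": 1}]
[{"slide": [-0.5, 1.2, 0], "dr": [0, 0, 0], "jaw": 1}, {"slide": [-1.1, 2.4, 0], "dr": [0, 0, 0], "jaw": 1}, {"slide": [-1.7, 3.6, 0], "dr": [0, 0, 0], "jaw": 1}]
[{"slide": [-0.7, 1.2, 0], "dr": [0, 0, 0], "jaw": 1}, {"slide": [-1.4, 2.3, 0], "dr": [0, 0, 0], "jaw": 1}, {"slide": [-2.1, 3.4, 0], "dr": [0, 0, 0], "jaw": 1}]
[{"slide": [-0.8, 1.1, 0], "dr": [0, 0, 0], "jaw": 1}, {"slide": [-1.6, 2.1, 0], "dr": [0, 0, 0], "jaw": 1}, {"slide": [-2.4, 3.2, 0], "dr": [0, 0, 0], "jaw": 1}]
[{"slide": [-0.9, 1.0, 0], "dr": [0, 0, 0], "jaw": 1}, {"slide": [-1.8, 2.0, 0], "dr": [0, 0, 0], "jaw": 1}, {"slide": [-2.7, 2.9, 0], "dr": [0, 0, 0], "jaw": 1}]
[{"slide": [-1.0, 0.9, 0], "dr": [0, 0, 0], "jaw": 1}, {"slide": [-2.0, 1.8, 0], "dr": [0, 0, 0], "jaw": 1}, {"slide": [-3.0, 2.6, 0], "dr": [0, 0, 0], "jaw": 1}]
[{"slide": [-1.1, 0.8, 0], "dr": [0, 0, 0], "jaw": 1}, {"slide": [-2.1, 1.6, 0], "dr": [0, 0, 0], "jaw": 1}, {"slide": [-3.3, 2.3, 0], "dr": [0, 0, 0], "jaw": 1}]
[{"slide": [-1.1, 0.7, 0], "dr": [0, 0, 0], "jaw": 1}, {"slide": [-2.3, 1.4, 0], "dr": [0, 0, 0], "jaw": 1}, {"slide": [-3.5, 2.0, 0], "dr": [0, 0, 0], "jaw": 1}]
```

{"fn": "servo_tool", "kwargs": {
  "increments": [
    {"slide": [-0.1,1.4,0],"dr": [0,0,0],"jaw": 1},
    {"slide": [-0.3,2.8,0],"dr": [0,0,0],"jaw": 1},
    {"slide": [-0.6,4.1,0],"dr": [0,0,0],"jaw": 1},
    {"slide": [-0.9,5.5,0],"dr": [0,0,0],"jaw": 1}
  ]
}}

```text
t: 13.45
tool_pos: [0.5654, 0.0462, 0.4448]
orientation: [3.142, 0.001, -0.0]
force: [3.5, 3.2, 2.6]
opening: 0.021
gripper_force: 20.0
```

```bash
python3 -c "
from h import *
st(.527,.0573)"
```

```text
t 13.45 pos [0.5654 0.0462 0.4448] ang -0.280 r 0.0399 F [3.5  3.21 2.63] Ftan(ccw) 4.05 Frad 2.48 op 0.021040047722889695 20.00039708244003
```

{"fn": "servo_tool", "kwargs": {
  "increments": [
    {"slide": [-0.3,1.1,0],"dr": [0,0,0],"jaw": 1},
    {"slide": [-0.7,2.3,0],"dr": [0,0,0],"jaw": 1},
    {"slide": [-1.1,3.4,0],"dr": [0,0,0],"jaw": 1},
    {"slide": [-1.6,4.5,0],"dr": [0,0,0],"jaw": 1}
  ]
}}

```text
t: 13.85
tool_pos: [0.5637, 0.0418, 0.4447]
orientation: [-3.142, -0.001, 0.0]
force: [1.3, 2.6, 3.1]
opening: 0.0215
gripper_force: 20.0
```

```bash
python3 -c "
from h import *
st(.527,.0573)"
```

```text
t 13.85 pos [0.5637 0.0418 0.4447] ang -0.399 r 0.0399 F [1.34 2.6  3.1 ] Ftan(ccw) 2.91 Frad 0.22 op 0.021459958612387822 20.000405307619076
```

{"fn": "servo_tool", "kwargs": {
  "increments": [
    {"slide": [-0.5,1.2,0],"dr": [0,0,0],"jaw": 1},
    {"slide": [-1.1,2.4,0],"dr": [0,0,0],"jaw": 1},
    {"slide": [-1.7,3.6,0],"dr": [0,0,0],"jaw": 1}
  ]
}}

```text
t: 14.15
tool_pos: [0.562, 0.0382, 0.4448]
orientation: [-3.142, -0.001, 0.0]
force: [2.4, 3.3, 4.4]
opening: 0.0213
gripper_force: 20.0
```

```bash
python3 -c "
from h import *
st(.527,.0573)"
```

```text
t 14.15 pos [0.562  0.0382 0.4448] ang -0.499 r 0.0399 F [2.38 3.28 4.43] Ftan(ccw) 4.02 Frad 0.52 op 0.02131644811182402 20.000461890485894
```

{"fn": "servo_tool", "kwargs": {
  "increments": [
    {"slide": [-0.7,1.2,0],"dr": [0,0,0],"jaw": 1},
    {"slide": [-1.4,2.3,0],"dr": [0,0,0],"jaw": 1},
    {"slide": [-2.1,3.4,0],"dr": [0,0,0],"jaw": 1}
  ]
}}

```text
t: 14.45
tool_pos: [0.56, 0.0348, 0.4447]
orientation: [-3.142, -0.001, 0.0]
force: [1.6, 3.2, 4.3]
opening: 0.0215
gripper_force: 20.0
```

```bash
python3 -c "
from h import *
st(.527,.0573)"
```

```text
t 14.45 pos [0.56   0.0348 0.4447] ang -0.600 r 0.0399 F [1.59 3.18 4.32] Ftan(ccw) 3.52 Frad -0.48 op 0.02150894431557383 20.000678386204527
```

{"fn": "servo_tool", "kwargs": {
  "increments": [
    {"slide": [-0.8,1.1,0],"dr": [0,0,0],"jaw": 1},
    {"slide": [-1.6,2.1,0],"dr": [0,0,0],"jaw": 1},
    {"slide": [-2.4,3.2,0],"dr": [0,0,0],"jaw": 1}
  ]
}}

```text
t: 14.75
tool_pos: [0.5576, 0.0316, 0.4448]
orientation: [-3.141, -0.001, -0.0]
force: [2.0, 3.9, 4.4]
opening: 0.0215
gripper_force: 20.0
```

```bash
python3 -c "
from h import *
st(.527,.0573)"
```

```text
t 14.75 pos [0.5576 0.0316 0.4448] ang -0.698 r 0.0399 F [2.01 3.87 4.45] Ftan(ccw) 4.26 Frad -0.95 op 0.021510168592421535 20.00074985786341
```

{"fn": "servo_tool", "kwargs": {
  "increments": [
    {"slide": [-0.9,1.0,0],"dr": [0,0,0],"jaw": 1},
    {"slide": [-1.8,2.0,0],"dr": [0,0,0],"jaw": 1},
    {"slide": [-2.7,2.9,0],"dr": [0,0,0],"jaw": 1}
  ]
}}

```text
t: 15.05
tool_pos: [0.5549, 0.0289, 0.4448]
orientation: [-3.141, -0.002, -0.0]
force: [3.7, 4.5, 4.0]
opening: 0.0214
gripper_force: 20.0
```

```bash
python3 -c "
from h import *
st(.527,.0573)"
```

```text
t 15.05 pos [0.5549 0.0289 0.4448] ang -0.795 r 0.0398 F [3.7  4.49 3.99] Ftan(ccw) 5.79 Frad -0.62 op 0.02143514199552563 20.000556128507014
```

{"fn": "servo_tool", "kwargs": {
  "increments": [
    {"slide": [-0.3,0.3,0],"dr": [0,0,0],"jaw": 1},
    {"slide": [-0.6,0.6,0],"dr": [0,0,0],"jaw": 1}
  ]
}}

```text
t: 15.25
tool_pos: [0.5543, 0.0283, 0.4448]
orientation: [-3.141, -0.001, -0.001]
force: [3.8, 4.8, 3.0]
opening: 0.0215
gripper_force: 20.0
```

```bash
python3 -c "
from h import *
st(.527,.0573)"
```

```text
t 15.25 pos [0.5543 0.0283 0.4448] ang -0.815 r 0.0399 F [3.83 4.84 3.01] Ftan(ccw) 6.11 Frad -0.90 op 0.021489266270866943 20.000529029639438
```

```bash
python3 -c "
from h import *
st(.527,.0573)
a=-.815
for i in range(4): print(a);rows(a,a+1.975,19,0,0,1);a+=1.975"
```

```text
t 15.25 pos [0.5543 0.0283 0.4448] ang -0.815 r 0.0399 F [3.83 4.84 3.01] Ftan(ccw) 6.11 Frad -0.90 op 0.021489266270866943 20.000529029639438
-0.815
[{"slide": [2.9, -3.0, 0], "dr": [0, 0, 0], "jaw": 1}, {"slide": [5.4, -6.3, 0], "dr": [0, 0, 0], "jaw": 1}, {"slide": [7.6, -9.8, 0], "dr": [0, 0, 0], "jaw": 1}, {"slide": [9.4, -13.6, 0], "dr": [0, 0, 0], "jaw": 1}, {"slide": [10.8, -17.5, 0], "dr": [0, 0, 0], "jaw": 1}, {"slide": [11.8, -21.5, 0], "dr": [0, 0, 0], "jaw": 1}, {"slide": [12.4, -25.6, 0], "dr": [0, 0, 0], "jaw": 1}, {"slide": [12.6, -29.8, 0], "dr": [0, 0, 0], "jaw": 1}, {"slide": [12.3, -33.9, 0], "dr": [0, 0, 0], "jaw": 1}, {"slide": [11.6, -38.0, 0], "dr": [0, 0, 0], "jaw": 1}, {"slide": [10.4, -42.0, 0], "dr": [0, 0, 0], "jaw": 1}, {"slide": [8.9, -45.9, 0], "dr": [0, 0, 0], "jaw": 1}, {"slide": [6.9, -49.5, 0], "dr": [0, 0, 0], "jaw": 1}, {"slide": [4.6, -53.0, 0], "dr": [0, 0, 0], "jaw": 1}, {"slide": [2.0, -56.2, 0], "dr": [0, 0, 0], "jaw": 1}, {"slide": [-1.0, -59.1, 0], "dr": [0, 0, 0], "jaw": 1}, {"slide": [-4.2, -61.7, 0], "dr": [0, 0, 0], "jaw": 1}, {"slide"
[... 2826 characters left out ...]
 "dr": [0, 0, 0], "jaw": 1}, {"slide": [23.4, -27.5, 0], "dr": [0, 0, 0], "jaw": 1}, {"slide": [24.2, -31.5, 0], "dr": [0, 0, 0], "jaw": 1}, {"slide": [24.5, -35.7, 0], "dr": [0, 0, 0], "jaw": 1}, {"slide": [24.4, -39.8, 0], "dr": [0, 0, 0], "jaw": 1}, {"slide": [23.9, -44.0, 0], "dr": [0, 0, 0], "jaw": 1}, {"slide": [22.9, -48.0, 0], "dr": [0, 0, 0], "jaw": 1}, {"slide": [21.6, -51.9, 0], "dr": [0, 0, 0], "jaw": 1}, {"slide": [19.8, -55.7, 0], "dr": [0, 0, 0], "jaw": 1}, {"slide": [17.7, -59.3, 0], "dr": [0, 0, 0], "jaw": 1}, {"slide": [15.2, -62.6, 0], "dr": [0, 0, 0], "jaw": 1}, {"slide": [12.3, -65.6, 0], "dr": [0, 0, 0], "jaw": 1}, {"slide": [12.3, -65.6, 0], "dr": [0, 0, 0], "jaw": 1}]
```

{"fn": "servo_tool", "kwargs": {
  "increments": [
    {"slide": [2.9,-3.0,0],"dr": [0,0,0],"jaw": 1},
    {"slide": [5.4,-6.3,0],"dr": [0,0,0],"jaw": 1},
    {"slide": [7.6,-9.8,0],"dr": [0,0,0],"jaw": 1},
    {"slide": [9.4,-13.6,0],"dr": [0,0,0],"jaw": 1},
    {"slide": [10.8,-17.5,0],"dr": [0,0,0],"jaw": 1},
    {"slide": [11.8,-21.5,0],"dr": [0,0,0],"jaw": 1},
    {"slide": [12.4,-25.6,0],"dr": [0,0,0],"jaw": 1},
    {"slide": [12.6,-29.8,0],"dr": [0,0,0],"jaw": 1},
    {"slide": [12.3,-33.9,0],"dr": [0,0,0],"jaw": 1},
    {"slide": [11.6,-38.0,0],"dr": [0,0,0],"jaw": 1},
    {"slide": [10.4,-42.0,0],"dr": [0,0,0],"jaw": 1},
    {"slide": [8.9,-45.9,0],"dr": [0,0,0],"jaw": 1},
    {"slide": [6.9,-49.5,0],"dr": [0,0,0],"jaw": 1},
    {"slide": [4.6,-53.0,0],"dr": [0,0,0],"jaw": 1},
    {"slide": [2.0,-56.2,0],"dr": [0,0,0],"jaw": 1},
    {"slide": [-1.0,-59.1,0],"dr": [0,0,0],"jaw": 1},
    {"slide": [-4.2,-61.7,0],"dr": [0,0,0],"jaw": 1},
    {"slide": [-7.7,-63.9,0],"dr": [0,0,0],"jaw": 1},
    {"slide": [-11.5,-65.8,0],"dr": [0,0,0],"jaw": 1},
    {"slide": [-11.5,-65.8,0],"dr": [0,0,0],"jaw": 1}
  ]
}}

```text
t: 17.25
tool_pos: [0.5426, 0.0944, 0.4447]
orientation: [-3.141, -0.002, -0.001]
force: [2.8, 0.5, 4.1]
opening: 0.0213
gripper_force: 20.0
```

```bash
python3 -c "
from h import *
st(.527,.0573)"
```

```text
t 17.25 pos [0.5426 0.0944 0.4447] ang 1.174 r 0.0403 F [2.81 0.48 4.06] Ftan(ccw) -2.41 Frad 1.53 op 0.021349145725556587 20.000565326336073
```

Tracking is good, so I'll go on with the next arc.

{"fn": "servo_tool", "kwargs": {
  "increments": [
    {"slide": [-3.9,-1.5,0],"dr": [0,0,0],"jaw": 1},
    {"slide": [-7.9,-2.5,0],"dr": [0,0,0],"jaw": 1},
    {"slide": [-12.0,-3.1,0],"dr": [0,0,0],"jaw": 1},
    {"slide": [-16.2,-3.3,0],"dr": [0,0,0],"jaw": 1},
    {"slide": [-20.3,-3.1,0],"dr": [0,0,0],"jaw": 1},
    {"slide": [-24.4,-2.4,0],"dr": [0,0,0],"jaw": 1},
    {"slide": [-28.4,-1.3,0],"dr": [0,0,0],"jaw": 1},
    {"slide": [-32.3,0.2,0],"dr": [0,0,0],"jaw": 1},
    {"slide": [-36.0,2.1,0],"dr": [0,0,0],"jaw": 1},
    {"slide": [-39.5,4.3,0],"dr": [0,0,0],"jaw": 1},
    {"slide": [-42.7,6.9,0],"dr": [0,0,0],"jaw": 1},
    {"slide": [-45.7,9.9,0],"dr": [0,0,0],"jaw": 1},
    {"slide": [-48.3,13.1,0],"dr": [0,0,0],"jaw": 1},
    {"slide": [-50.6,16.6,0],"dr": [0,0,0],"jaw": 1},
    {"slide": [-52.5,20.3,0],"dr": [0,0,0],"jaw": 1},
    {"slide": [-54.0,24.1,0],"dr": [0,0,0],"jaw": 1},
    {"slide": [-55.1,28.2,0],"dr": [0,0,0],"jaw": 1},
    {"slide": [-55.7,32.3,0],"dr": [0,0,0],"jaw": 1},
    {"slide": [-56.0,36.4,0],"dr": [0,0,0],"jaw": 1},
    {"slide": [-56.0,36.4,0],"dr": [0,0,0],"jaw": 1}
  ]
}}

```text
t: 19.25
tool_pos: [0.4868, 0.0571, 0.4447]
orientation: [-3.141, -0.001, -0.001]
force: [5.2, 2.4, 2.5]
opening: 0.0216
gripper_force: 20.0
```

```bash
python3 -c "
from h import *
st(.527,.0573)"
```

```text
t 19.25 pos [0.4868 0.0571 0.4447] ang -3.135 r 0.0402 F [5.24 2.37 2.47] Ftan(ccw) -2.33 Frad -5.26 op 0.021559505881007867 20.000308108428726
```

{"fn": "servo_tool", "kwargs": {
  "increments": [
    {"slide": [0.5,4.2,0],"dr": [0,0,0],"jaw": 1},
    {"slide": [1.2,8.3,0],"dr": [0,0,0],"jaw": 1},
    {"slide": [2.2,12.3,0],"dr": [0,0,0],"jaw": 1},
    {"slide": [3.7,16.2,0],"dr": [0,0,0],"jaw": 1},
    {"slide": [5.6,19.9,0],"dr": [0,0,0],"jaw": 1},
    {"slide": [7.8,23.4,0],"dr": [0,0,0],"jaw": 1},
    {"slide": [10.4,26.7,0],"dr": [0,0,0],"jaw": 1},
    {"slide": [13.2,29.6,0],"dr": [0,0,0],"jaw": 1},
    {"slide": [16.4,32.3,0],"dr": [0,0,0],"jaw": 1},
    {"slide": [19.8,34.6,0],"dr": [0,0,0],"jaw": 1},
    {"slide": [23.4,36.6,0],"dr": [0,0,0],"jaw": 1},
    {"slide": [27.2,38.1,0],"dr": [0,0,0],"jaw": 1},
    {"slide": [31.2,39.2,0],"dr": [0,0,0],"jaw": 1},
    {"slide": [35.2,40.0,0],"dr": [0,0,0],"jaw": 1},
    {"slide": [39.4,40.3,0],"dr": [0,0,0],"jaw": 1},
    {"slide": [43.5,40.1,0],"dr": [0,0,0],"jaw": 1},
    {"slide": [47.6,39.5,0],"dr": [0,0,0],"jaw": 1},
    {"slide": [51.7,38.6,0],"dr": [0,0,0],"jaw": 1},
    {"slide": [55.6,37.1,0],"dr": [0,0,0],"jaw": 1},
    {"slide": [55.6,37.1,0],"dr": [0,0,0],"jaw": 1}
  ]
}}

```text
t: 21.25
tool_pos: [0.5418, 0.0202, 0.4447]
orientation: [3.141, 0.001, -0.005]
force: [-2.9, 2.9, 6.5]
opening: 0.0214
gripper_force: 20.0
```

```bash
python3 -c "
from h import *
st(.527,.0573)"
```

```text
t 21.25 pos [0.5418 0.0202 0.4447] ang -1.190 r 0.0399 F [-2.91  2.91  6.54] Ftan(ccw) -1.62 Frad -3.78 op 0.02135708746135192 20.000883566244738
```

{"fn": "servo_tool", "kwargs": {
  "increments": [
    {"slide": [3.7,-1.9,0],"dr": [0,0,0],"jaw": 1},
    {"slide": [7.3,-4.2,0],"dr": [0,0,0],"jaw": 1},
    {"slide": [10.6,-6.7,0],"dr": [0,0,0],"jaw": 1},
    {"slide": [13.6,-9.6,0],"dr": [0,0,0],"jaw": 1},
    {"slide": [16.3,-12.8,0],"dr": [0,0,0],"jaw": 1},
    {"slide": [18.6,-16.2,0],"dr": [0,0,0],"jaw": 1},
    {"slide": [20.6,-19.8,0],"dr": [0,0,0],"jaw": 1},
    {"slide": [22.2,-23.7,0],"dr": [0,0,0],"jaw": 1},
    {"slide": [23.4,-27.7,0],"dr": [0,0,0],"jaw": 1},
    {"slide": [24.2,-31.7,0],"dr": [0,0,0],"jaw": 1},
    {"slide": [24.5,-35.9,0],"dr": [0,0,0],"jaw": 1},
    {"slide": [24.4,-40.0,0],"dr": [0,0,0],"jaw": 1},
    {"slide": [23.9,-44.2,0],"dr": [0,0,0],"jaw": 1},
    {"slide": [22.9,-48.2,0],"dr": [0,0,0],"jaw": 1},
    {"slide": [21.6,-52.1,0],"dr": [0,0,0],"jaw": 1},
    {"slide": [19.8,-55.9,0],"dr": [0,0,0],"jaw": 1},
    {"slide": [17.7,-59.5,0],"dr": [0,0,0],"jaw": 1},
    {"slide": [15.2,-62.8,0],"dr": [0,0,0],"jaw": 1},
    {"slide": [12.3,-65.8,0],"dr": [0,0,0],"jaw": 1},
    {"slide": [12.3,-65.8,0],"dr": [0,0,0],"jaw": 1}
  ]
}}

```text
t: 23.25
tool_pos: [0.5547, 0.0861, 0.4448]
orientation: [3.141, 0.001, 0.002]
force: [7.4, 2.8, 2.0]
opening: 0.0211
gripper_force: 20.0
```

```bash
python3 -c "
from h import *
a=st(.527,.0573)
rows(a,-.60,17,0,0,1);rows(-.60,-.90,5,0,0,1)"
```

```text
t 23.25 pos [0.5547 0.0861 0.4448] ang 0.805 r 0.0400 F [7.37 2.81 2.03] Ftan(ccw) -3.37 Frad 7.14 op 0.021104712358075286 20.000234191556956
[{"slide": [2.3, 2.4, 0], "dr": [0, 0, 0], "jaw": 1}, {"slide": [4.4, 5.0, 0], "dr": [0, 0, 0], "jaw": 1}, {"slide": [6.2, 7.7, 0], "dr": [0, 0, 0], "jaw": 1}, {"slide": [7.9, 10.6, 0], "dr": [0, 0, 0], "jaw": 1}, {"slide": [9.2, 13.6, 0], "dr": [0, 0, 0], "jaw": 1}, {"slide": [10.4, 16.7, 0], "dr": [0, 0, 0], "jaw": 1}, {"slide": [11.2, 19.8, 0], "dr": [0, 0, 0], "jaw": 1}, {"slide": [11.9, 23.1, 0], "dr": [0, 0, 0], "jaw": 1}, {"slide": [12.2, 26.4, 0], "dr": [0, 0, 0], "jaw": 1}, {"slide": [12.3, 29.7, 0], "dr": [0, 0, 0], "jaw": 1}, {"slide": [12.0, 33.0, 0], "dr": [0, 0, 0], "jaw": 1}, {"slide": [11.6, 36.3, 0], "dr": [0, 0, 0], "jaw": 1}, {"slide": [10.8, 39.5, 0], "dr": [0, 0, 0], "jaw": 1}, {"slide": [9.8, 42.6, 0], "dr": [0, 0, 0], "jaw": 1}, {"slide": [8.5, 45.7, 0], "dr": [0, 0, 0], "jaw": 1}, {"slide": [7.0, 48.6, 0], "dr": [0, 0, 0], "jaw": 1}, {"slide": [5.3, 51.4, 0], "dr": [0, 0, 0], "jaw": 1}, {"slide": [5.3, 51.4, 0], "dr": [0, 0, 0], "jaw": 1}]
[{"slide": [-1.4, 1.9, 0], "dr": [0, 0, 0], "jaw": 1}, {"slide": [-2.9, 3.8, 0], "dr": [0, 0, 0], "jaw": 1}, {"slide": [-4.6, 5.5, 0], "dr": [0, 0, 0], "jaw": 1}, {"slide": [-6.3, 7.2, 0], "dr": [0, 0, 0], "jaw": 1}, {"slide": [-8.1, 8.7, 0], "dr": [0, 0, 0], "jaw": 1}, {"slide": [-8.1, 8.7, 0], "dr": [0, 0, 0], "jaw": 1}]
```

{"fn": "servo_tool", "kwargs": {
  "increments": [
    {"slide": [2.7,2.4,0],"dr": [0,0,0],"jaw": 1},
    {"slide": [4.8,4.9,0],"dr": [0,0,0],"jaw": 1},
    {"slide": [6.6,7.6,0],"dr": [0,0,0],"jaw": 1},
    {"slide": [8.3,10.5,0],"dr": [0,0,0],"jaw": 1},
    {"slide": [9.6,13.5,0],"dr": [0,0,0],"jaw": 1},
    {"slide": [10.8,16.6,0],"dr": [0,0,0],"jaw": 1},
    {"slide": [11.6,19.8,0],"dr": [0,0,0],"jaw": 1},
    {"slide": [12.2,23.1,0],"dr": [0,0,0],"jaw": 1},
    {"slide": [12.5,26.4,0],"dr": [0,0,0],"jaw": 1},
    {"slide": [12.6,29.7,0],"dr": [0,0,0],"jaw": 1},
    {"slide": [12.3,33.0,0],"dr": [0,0,0],"jaw": 1},
    {"slide": [11.8,36.3,0],"dr": [0,0,0],"jaw": 1},
    {"slide": [11.0,39.5,0],"dr": [0,0,0],"jaw": 1},
    {"slide": [10.0,42.6,0],"dr": [0,0,0],"jaw": 1},
    {"slide": [8.7,45.7,0],"dr": [0,0,0],"jaw": 1},
    {"slide": [7.2,48.6,0],"dr": [0,0,0],"jaw": 1},
    {"slide": [5.5,51.4,0],"dr": [0,0,0],"jaw": 1},
    {"slide": [5.5,51.4,0],"dr": [0,0,0],"jaw": 1}
  ]
}}

```text
t: 25.05
tool_pos: [0.5599, 0.0345, 0.4447]
orientation: [3.141, 0.001, -0.001]
force: [-1.4, 0.1, 7.1]
opening: 0.0212
gripper_force: 20.0
```

```bash
python3 -c "
from h import *
a=st(.527,.0573)
rows(a,-.90,5,0,0,0)"
```

```text
t 25.05 pos [0.5599 0.0345 0.4447] ang -0.606 r 0.0400 F [-1.44  0.09  7.12] Ftan(ccw) -0.75 Frad -1.23 op 0.021191295827066553 20.0007492930672
[{"slide": [-1.4, 1.9, 0], "dr": [0, 0, 0], "jaw": 1}, {"slide": [-2.9, 3.7, 0], "dr": [0, 0, 0], "jaw": 1}, {"slide": [-4.5, 5.4, 0], "dr": [0, 0, 0], "jaw": 1}, {"slide": [-6.2, 7.0, 0], "dr": [0, 0, 0], "jaw": 1}, {"slide": [-8.0, 8.6, 0], "dr": [0, 0, 0], "jaw": 1}]
```

{"fn": "servo_tool", "kwargs": {
  "increments": [
    {"slide": [-1.4,1.9,0],"dr": [0,0,0],"jaw": 1},
    {"slide": [-2.9,3.7,0],"dr": [0,0,0],"jaw": 1},
    {"slide": [-4.5,5.4,0],"dr": [0,0,0],"jaw": 1},
    {"slide": [-6.2,7.0,0],"dr": [0,0,0],"jaw": 1},
    {"slide": [-8.0,8.6,0],"dr": [0,0,0],"jaw": 1}
  ]
}}

```text
t: 25.55
tool_pos: [0.5521, 0.0262, 0.4447]
orientation: [-3.141, -0.001, 0.0]
force: [-0.0, 3.9, 5.0]
opening: 0.0214
gripper_force: 20.0
```

```bash
python3 -c "
from h import *
a=st(.527,.0573)"
```

```text
t 25.55 pos [0.5521 0.0262 0.4447] ang -0.891 r 0.0399 F [-0.01  3.85  4.95] Ftan(ccw) 2.41 Frad -3.01 op 0.021422327156867448 20.00075124502473
```

{"fn": "servo_tool", "kwargs": {
  "increments": [
    {"slide": [0,0,0],"dr": [0,0,0],"jaw": 0.74},
    {"slide": [0,0,0],"dr": [0,0,0],"jaw": 0.7},
    {"slide": [0,0,0],"dr": [0,0,0],"jaw": 0.6},
    {"slide": [0,0,0],"dr": [0,0,0],"jaw": 0.5},
    {"slide": [0,0,0],"dr": [0,0,0],"jaw": 0.4},
    {"slide": [0,0,0],"dr": [0,0,0],"jaw": 0.4},
    {"slide": [0,0,0],"dr": [0,0,0],"jaw": 0.3},
    {"slide": [0,0,0],"dr": [0,0,0],"jaw": 0.3},
    {"slide": [0,0,-15],"dr": [0,0,0],"jaw": 0.3},
    {"slide": [0,0,-35],"dr": [0,0,0],"jaw": 0.3},
    {"slide": [0,0,-60],"dr": [0,0,0],"jaw": 0.3},
    {"slide": [0,0,-90],"dr": [0,0,0],"jaw": 0.3},
    {"slide": [0,0,-106],"dr": [0,0,0],"jaw": 0.3},
    {"slide": [0,0,-106],"dr": [0,0,0],"jaw": 0.3}
  ]
}}

```text
t: 26.95
tool_pos: [0.5522, 0.0263, 0.5553]
orientation: [3.141, 0.001, 0.01]
force: [-0.2, 0.1, 0.4]
opening: 0.0648
gripper_force: 0.0
```

```bash
python3 -c "
from h import *
a=st(.527,.0573)
p=camera_params('wrist');R=cv2.Rodrigues(p['rvec'])[0];C=-R.T@p['tvec']
im,d=grab('wrist','w2.png')
v,u=np.mgrid[120:320,180:380]
x=(u-p['cx'])/p['fx'];y=(v-p['cy'])/p['fy'];r=np.hypot(x,y)+1e-9
q=np.stack([x/r*np.sin(r),y/r*np.sin(r),np.cos(r)],-1);P=C+(q@R)*(d[v,u]/q[...,2])[...,None]
m=(im[v,u].astype(int).sum(-1)<120)&(abs(P[...,2]-.296)<.006)
h=P[m];print(len(h),h.mean(0),np.arctan2(h[:,1].mean()-.0573,h[:,0].mean()-.527))
"
```

```text
t 26.95 pos [0.5522 0.0263 0.5553] ang -0.888 r 0.0400 F [-0.23  0.05  0.37] Ftan(ccw) -0.14 Frad -0.18 op 0.06482953499635825 0.0
0 [nan nan nan] nan<string>:10: RuntimeWarning: Mean of empty slice.
  ret = um.true_divide(
  ret = ret.dtype.type(ret / rcount)
```

View pics/w2.png

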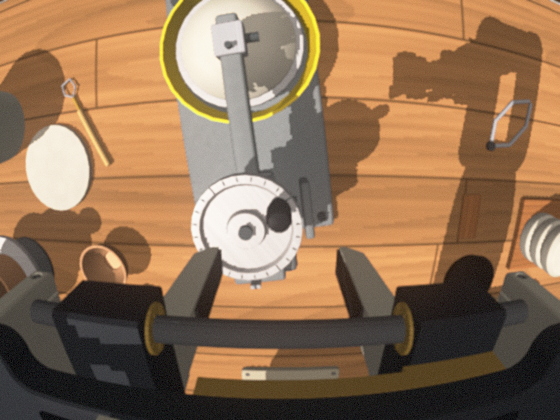

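The handle is free at about (278,214), in line with the gripper's mid-plane, and the bystanders are where they were. A quick numeric check of the handle angle comes next.

```bash
python3 -c "
from h import *
im=cv2.imread('pics/w2.png').astype(int).sum(2);d=np.load('pics/w2.png.npy')
p=camera_params('wrist');R=cv2.Rodrigues(p['rvec'])[0];C=-R.T@p['tvec']
v,u=np.mgrid[190:236,258:298]
x=(u-p['cx'])/p['fx'];y=(v-p['cy'])/p['fy'];r=np.hypot(x,y)+1e-9
q=np.stack([x/r*np.sin(r),y/r*np.sin(r),np.cos(r)],-1);P=C+(q@R)*(d[v,u]/q[...,2])[...,None]
m=P[...,2]>.285;h=P[m];print(len(h),h.min(0),h.max(0))
c,rr=cv2.minEnclosingCircle(h[:,:2].astype(np.float32));print(c,rr,np.arctan2(c[1]-.0573,c[0]-.527),np.arctan2(h[:,1].mean()-.0573,h[:,0].mean()-.527))
"
```

```text
543 [0.54220892 0.01626136 0.28503779] [0.63463292 0.03644779 0.53451681]
(0.5884209275245667, 0.02735745906829834) 0.04632227495312691 -0.4535955750745657 -0.8609942263508574
```

```bash
python3 -c "
from h import *
print(close_job())"
```

```text
the job is handed in; nothing more can be done
None
```

The jigger is set and the job is handed in at about 27 s: by feel, the profile pressed the mould home and bore on it at an estimated 85 N. I then raised it past the mark to about 11.1 mm and wound it back down to about 9.8 mm clear. The handle is released at that setting with the play taken up downwards, and the other things on the bench look undisturbed in the last picture.

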